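# Fit the cover plate on the gearbox

## Robot

A 6-joint arm with a two-finger parallel gripper is mounted at the origin on the work surface. World frame = base frame: x ahead of the robot, y to its left, z up, the work surface at z = 0. Lengths are in m, angles in rad, forces in N, time in s.
With the tool pointing down it reaches from about 0.4 to 0.825 m from the base axis. Payload 7 kg.
Tool frame: the origin (TCP) lies at the very end of the fingers, on their centre line; the grasp point (between the pads) lies 19 mm behind it; z points along the fingers, y is the line along which they close (so a half turn about z gives the same grasp; the last joint's range is limited). The gripper opens to 88 mm and grips with 3 to 60 N. Pads are 19 mm wide; open, the fingers measure 130 mm over their backs; the gripper's body (78 mm by 193 mm) begins 47 mm behind the grasp point.
Start: joints at [-0.88, 0.359, 0.012, 0, -1.224, -0.288], TCP at [0.265, -0.621, 0.227] pointing down, gripper open.
Joint ranges: [-3.07, 3.07], [-1.43, 2.12], [-1.02, 1.25], [-3.03, 1.67], [-3.05, -0], [-3.03, 3.03]. Speed limits (rad/s): [2.39, 2.39, 3.01, 3.14, 3.14, 3.14].

## Interface

Orientations are given as [roll, pitch, yaw] about the fixed x, y, z axes, in that order (R = Rz(yaw) Ry(pitch) Rx(roll)).
In Python, from station import * gives the robot as it stands.
- The arm moves only by the tool servo_tool, never from a script. Its argument "moves" is a list of rows, each an object of numbers: "jaw": the opening, from 0 (shut) to 1 (fully open); "dx", "dy", "dz": the shift along the world's x, y, z in m; "roll": the turn about the world's z in degrees. A call has exactly 10 rows; each row shifts and turns the commanded pose from where the row before left it; what a row does not reach is not made up. A row lasts 1/8 s, in which the tool goes at most 62.5 mm and 10.7 degrees, less where a joint would pass 70% of its speed; a pose out of reach is approached as far as the arm can. A call with a gripper value outside its range is refused whole. The fingers move at their own pace and stop on an object; "newtons" is the grip in N (left out, the last holds). Time passes only in rows, so rows that do not move let the fingers close, or fill a call up. It gives the time, the measured TCP pose, the force, the opening and the grip force at its end, in the units of the state.
- get_state(): the state, without advancing time (a new reading comes with each control period).
- grab_frame(name): name is "scene" or "top" or "wrist"; returns (picture, depth): 384x512x3 uint8, red, green, blue; 384x512 float32, m along the optical axis (not along the pixel's ray), 0 where there is no reading.
- calibration(name): a dict with "intrinsics" (3x3 intrinsics, pixels), "k1" (the pictures are not rectified: a ray, as slopes to the right and down, at radius r is drawn at 1 + k1 r^2 times it, then the intrinsics apply), "R" (3x3) and "t" (3): a world point X has camera coordinates R X + t. Camera axes: x right, y down, z forward; pixel columns grow to the right and rows downward; lengths in m; the calibration is good to about 2 mm. A picture is of the moment at which its call begins: read the wrist's pose just before it. calibration takes no time and is no camera call; for the wrist camera it gives the pose at the moment of the call.
- job_done(): hands the job in; it is judged then, once.
The state is a dict: "t": time; "q": joint angles; "qd": joint speeds; "joint_efforts": joint torques, N m; "eef_pos": TCP position; "ee_rot": TCP orientation; "force": force on the tool from outside, world axes, zero at the start; "moment": the same for the moment, N m; "width": finger opening in m; "gripper_force": force on a finger pad.
Only numpy, scipy, OpenCV 4.12 (cv2) and the standard library are available. Lean on these libraries where they do the work, as an engineer would, in place of code of your own. Each camera call takes 0.05 s, during which the arm holds its last target. There are 200 camera calls.

## Task

Take the plywood dust cover off the open gearbox and lay it flat in the aluminium tray, handle up. Then put the gearbox's own steel cover plate, the one with the nose, on the gearbox, nose over nose with its edges flush with the housing all round, setting it down gently rather than dropping it. Leave everything else on the bench where it is.

Things in the scene. Friction and masses are not known exactly. Their poses are not given: they have to be found in the camera images.
- gearbox: dark cast gearbox housing, fixed, 65 mm tall with a flat top. Outline from above, own frame: main part x -58..32, y -50..50 mm; narrower nose on the +x end, x 32..72, y -28..28 mm. Open chamber in the top x -44..18, y -36..36 mm. Shaft stub out 28 mm from the -y side at 34 mm height. Origin: on the underside at x = y = 0 of that outline
- gearbox_top (a point): point straight above the gearbox's origin on its flat top face (65 mm up), same axes: where the cover's origin belongs
- gearbox_nose (a point): middle of the nose's end edge on the gearbox's top face (72 mm along +x from gearbox_top)
- cover: steel cover plate, same outline and own frame as the gearbox (main part x -58..32, y -50..50 mm, nose x 32..72, y -28..28 mm), 6 mm thick, 0.6 kg; flat on the bench. Bar handle centred over the origin: 50 mm along x, 14 mm across y, 6 to 38 mm above the underside; centre of mass at the handle. Origin: on the underside below the handle; x to the nose, z up
- cover_nose (a point): middle of the nose's end edge on the cover's underside (72 mm along +x from the cover's origin)
- dust_cover: plain plywood board 90 (x) by 84 (y) by 9 mm, 0.1 kg, lying loose on the gearbox over its chamber. Wooden handle batten centred on it: 60 mm along x, 20 mm across y, 9 to 41 mm above the underside. Origin: centre of its underside
- tray: shallow aluminium tray fixed to the bench, 200 mm (x) by 170 mm (y), 30 mm tall, walls and floor 4 mm, empty. Origin: centre of its underside; the inner floor is 4 mm above it
- plain_plate: bystander: a plain rectangular steel plate 100 x 72 x 6 mm with a bar handle across it (top of the handle at 36 mm); no nose. Not the gearbox cover. Origin: centre of underside
- vblock: bystander: dark steel V-block, 60 x 50 mm, about 40 mm tall. Origin: centre of underside
- bearing: bystander: steel bearing ring, 52 mm outside diameter, 15 mm tall, lying flat. Origin: centre of underside
- grease_tin: bystander: blue tin, 58 mm diameter, 55 mm tall. Origin: centre of underside
- tape_measure: bystander: black and yellow tape measure, 75 x 38 mm, 62 mm tall. Origin: centre of underside
- spanner: bystander: spanner 170 mm long, lying flat
Not all that is in view belongs to the job. Leave any orange look-alike of the dust_cover alone. Leave any orange look-alike of the cover alone.

How it is judged:
By the outcome, as a careful person would: the job done as asked, in the order asked, and still so for the second after the job is handed in, with the robot touching nothing.
It also fails if it takes over 58 s, if anything falls off the work surface, if the arm or the gripper's body presses on something with over 40 N, if the wrist force passes 120 N, or if a joint passes its speed limit or range.

## Working session

There is one attempt and no reset: what is moved stays moved. The work goes in short steps, Python scripts to look and compute and a tool call to move; the robot and the scene stay as the last step left them, time stands still between calls to the robot, and variables do not carry over. Pictures are saved under pics/ and viewed, at most 10 in all, crops included, and the job is handed in when it is done.

Besides the shell and the picture viewer there is one more tool, called after "Emit:" as name(argument=value, ...) on one line, values as JSON. servo_tool: Moves the arm, as the interface text tells. Its arguments: {"type":"object","properties":{"moves":{"type":"array","items":{"type":"object","properties":{"jaw":{"type":"number"},"dx":{"type":"number"},"dy":{"type":"number"},"dz":{"type":"number"},"roll":{"type":"number"}}}},"newtons":{"type":"number"}},"required":["moves"]}

```bash
ls; mkdir -p pics; cat > h.py <<'E'
from station import *
import numpy as np, cv2
def save(n,im): cv2.imwrite('pics/'+n+'.png',im[:,:,::-1])
E
python3 - <<'E'
from h import *
for n in ('top','scene'):
    p,d=grab_frame(n); c=calibration(n); np.savez(n+'.npz',p=p,d=d,K=c['intrinsics'],k1=c['k1'],R=c['R'],t=c['t'])
    save(n,cv2.resize(p,(800,600),interpolation=cv2.INTER_CUBIC)); print(n,c, (d>0).mean())
s=get_state();print(s)
E
```

```text
pics
top {'intrinsics': array([[353.55824515,   0.        , 258.2351005 ],
       [  0.        , 353.55824515, 194.45838263],
       [  0.        ,   0.        ,   1.        ]]), 'k1': -0.05457555363142715, 'R': array([[-0.02777946, -0.99959409,  0.00632147],
       [-0.9899479 ,  0.02663296, -0.13890227],
       [ 0.13867753, -0.01011655, -0.99028592]]), 't': array([-0.0300648 ,  0.54630975,  0.92689584])} 0.9959208170572916
scene {'intrinsics': array([[346.4560868 ,   0.        , 255.56798268],
       [  0.        , 346.4560868 , 185.86117766],
       [  0.        ,   0.        ,   1.        ]]), 'k1': -0.045542037502335916, 'R': array([[ 0.74527516,  0.66658342,  0.01521464],
       [ 0.47058627, -0.50970062, -0.72024568],
       [-0.47234892,  0.54394102, -0.69355221]]), 't': array([-0.34049322, -0.22656171,  1.30956495])} 0.9960886637369791
{'t': 0.1, 'q': array([-8.79901578e-01,  3.59297666e-01,  1.11547264e-02, -2.98278165e-04,
       -1.22411328e+00, -2.88097751e-01]), 'qd': array([ 2.44128421e-04, -1.83532110e-04,  2.88029271e-03,  3.71420697e-04,
        1.24601259e-04,  8.84919796e-05]), 'joint_efforts': array([-1.14677619e-03, -5.84162092e+01,  2.93754226e+01,  7.01545671e+00,
        1.02279894e-02, -5.04412742e-05]), 'eef_pos': array([ 0.26439193, -0.62058654,  0.22573146]), 'ee_rot': array([ 3.14011325e+00, -1.45973718e-04, -2.73889710e+00]), 'force': array([-0.02061307,  0.24186934,  0.60997292]), 'moment': array([ 0.01951985, -0.01142104,  0.02921966]), 'gripper_force': 0.0, 'width': 0.08758814304007483}
```

View pics/top.png

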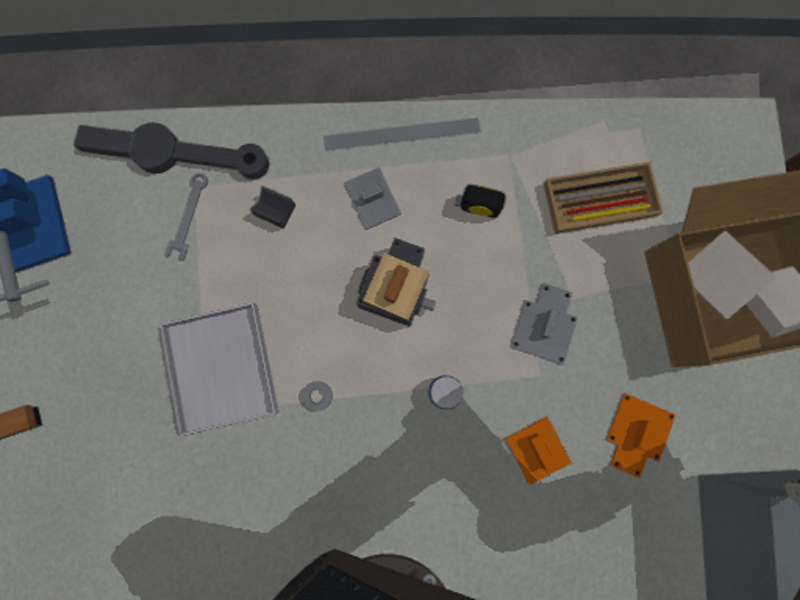

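View pics/scene.png

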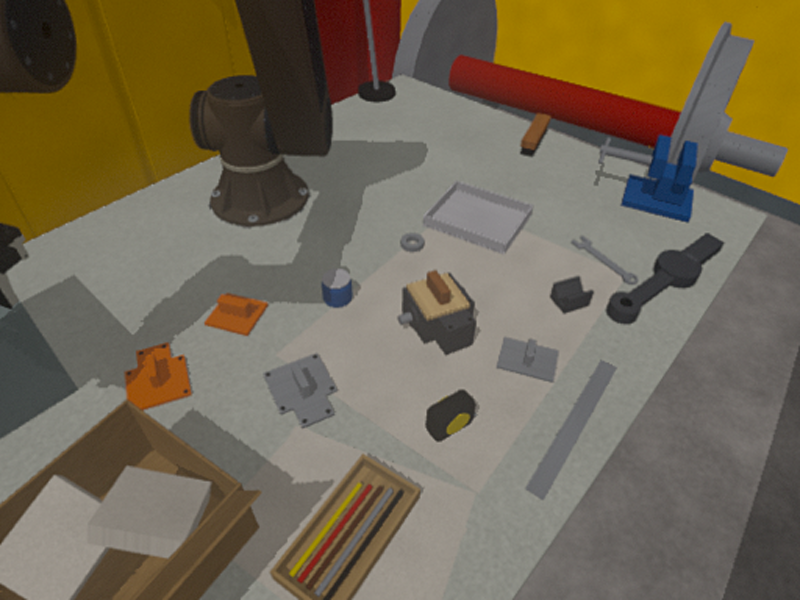

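The top view shows the gearbox with the plywood board at about (398,287), nose up. The steel cover is at (546,325), nose up; the tray is at (217,370) and the plain plate at (372,197). The orange look-alikes are at (538,450) and (640,435). The scene view agrees.

```bash
cat >> h.py <<'E'
def rays(c,uv):
    K=np.array(c['intrinsics']);k=float(c['k1'])
    m=(np.asarray(uv,float).reshape(-1,2)-K[:2,2])/[K[0,0],K[1,1]]
    u=m.copy()
    for _ in range(20): u=m/(1+k*(u**2).sum(1,keepdims=True))
    return np.c_[u,np.ones(len(u))]
def cam(c): return np.array(c['R']),np.array(c['t'])
def cloud(c,d):
    v,u=np.mgrid[:d.shape[0],:d.shape[1]]
    r=rays(c,np.c_[u.ravel(),v.ravel()])*d.reshape(-1,1)
    R,t=cam(c); return ((r-t)@R).reshape(*d.shape,3)
def onplane(c,uv,z):
    R,t=cam(c); o=-R.T@t; r=rays(c,uv)@R
    return o+r*((z-o[2])/r[:,2])[:,None]
def rect(P):
    (x,y),(w,h),a=cv2.minAreaRect((np.asarray(P)[:,:2]*1000).astype(np.float32))
    if w<h: w,h,a=h,w,a+90
    return np.round([x,y,w,h,(a+90)%180-90],1)   # mm, long axis angle deg from world x
E
python3 - <<'E'
from h import *
def load(n):
    f=np.load(n+'.npz'); return f['p'],f['d'],dict(intrinsics=f['K'],k1=f['k1'],R=f['R'],t=f['t'])
T=load('top');S=load('scene')
for nm,(p,d,c) in (('top',T),('scene',S)):
    X=cloud(c,d); 
    hsv=cv2.cvtColor(p,cv2.COLOR_RGB2HSV); v=d>0
    def comp(m,tag,mn=15):
        n,l,st,ce=cv2.connectedComponentsWithStats(m.astype(np.uint8))
        for i in range(1,n):
            if st[i,4]>=mn:
                P=X[l==i]; print(nm,tag,st[i,4],rect(P),'z',np.round(np.percentile(P[:,2],[5,50,95])*1000,1),'px',ce[i].round())
    reg=(X[...,0]>.25)&(X[...,0]<.95)&(X[...,1]>-.5)&(X[...,1]<.45)&v
    z=X[...,2]
    flat=reg&(abs(z)<.003); print(nm,'bench z med',np.median(z[flat]))
    comp(reg&(z>.095)&(z<.13),'z95-130')
    comp(reg&(z>.067)&(z<.085),'z67-85')
    comp(reg&(z>.055)&(z<.0675),'z55-67')
    comp(reg&(z>.026)&(z<.046),'z26-46')
    comp(reg&(z>.0033)&(z<.012),'z3-12',60)
E
```

```text
top bench z med -0.00032463563276430193
top z95-130 82 [ 622.9 -497.3   31.6    4.7    2.2] z [ 98.5 113.  128.5] px [432. 156.]
top z95-130 182 [571.5 -32.2  59.1  20.1 -24.7] z [102.1 105.1 107.8] px [253. 181.]
top z67-85 27 [ 622.7 -498.2   32.4    3.2    4. ] z [69.  74.5 84.5] px [425. 159.]
top z67-85 884 [574.7 -32.   96.9  87.6 -25.6] z [70.1 73.  76.1] px [253. 183.]
top z55-67 300 [ 731.4 -192.4   69.9   38.4   79.7] z [56.6 60.1 63.2] px [310. 125.]
top z55-67 245 [632.9 -51.5  56.   34.2  68. ] z [61.6 64.  66.4] px [260. 161.]
top z55-67 281 [568.7 -26.2 110.7  90.2  67.1] z [56.6 63.7 66.3] px [244. 187.]
top z55-67 77 [ 391.7 -109.8   40.3   34.9   37.8] z [55.1 55.9 57.6] px [283. 250.]
top z55-67 24 [ 388.5 -132.    34.1   10.4  -15.8] z [55.1 55.8 57.4] px [293. 251.]
top z26-46 589 [ 8.601e+02  4.114e+02  9.060e+01  7.670e+01 -4.000e-01] z [26.7 28.9 31.6] px [98. 93.]
top z26-46 304 [825.2 232.3  58.1  57.7  37.7] z [26.7 29.1 31.9] px [160. 101.]
top z26-46 21 [ 793.6 -463.4   44.3    4.3  -82. ] z [26.2 27.7 29.8] px [401. 106.]
top z26-46 21 [ 786.3 -414.5   4
[... 4000 characters left out ...]
.2] px [306. 137.]
scene z3-12 127 [473.5 213.5 212.8  76.3  33.5] z [ 3.6  6.5 11.3] px [300. 152.]
scene z3-12 240 [732.8 355.9 166.4  48.1 -11.6] z [3.7 6.8 9.6] px [388. 167.]
scene z3-12 419 [ 283.7 -271.2   96.4   93.1   24.3] z [ 5.1  9.8 11.5] px [151. 203.]
scene z3-12 76 [618.6 -72.9 109.1  45.1  23.6] z [ 3.7  7.2 11.4] px [283. 220.]
scene z3-12 694 [754.   10.4 104.1  80.4  24.4] z [4.3 6.6 8.8] px [338. 230.]
scene z3-12 957 [ 3.152e+02 -4.493e+02  1.302e+02  1.013e+02  1.000e-01] z [4.1 6.  8.6] px [102. 242.]
scene z3-12 1254 [ 510.1 -301.8  144.3  102.   -20.3] z [4.4 6.6 8.8] px [193. 249.]
scene z3-12 1749 [ 736.3 -414.1  179.7   87.2  -80.8] z [3.7 5.5 9.2] px [224. 339.]
```

Measured so far:

| Item | Position (mm) | Angle | Height |
|---|---|---|---|
| Dust cover handle | (572,-32) | -24.5° | top at 106 mm |
| Cover handle | (506,-301) | about -20.3° | top at 38 mm |
| Tray | (444,285) | 11.5° | not used |

These agree with the sizes given. Now I'll move toward the gearbox.

Emit:
servo_tool(moves=[{"dx": 0.027, "dy": 0.052, "roll": -4.5, "jaw": 1}, {"dx": 0.027, "dy": 0.052, "roll": -4.5, "jaw": 1}, {"dx": 0.027, "dy": 0.052, "roll": -4.5, "jaw": 1}, {"dx": 0.027, "dy": 0.052, "roll": -4.5, "jaw": 1}, {"dx": 0.027, "dy": 0.052, "roll": -4.5, "jaw": 1}, {"dx": 0.027, "dy": 0.052, "roll": -4.5, "jaw": 1}, {"dx": 0.027, "dy": 0.052, "roll": -4.5, "jaw": 1}, {"dx": 0.027, "dy": 0.052, "roll": -4.5, "jaw": 1}, {"dx": 0.027, "dy": 0.052, "roll": -4.5, "jaw": 1}, {"dx": 0.027, "dy": 0.052, "roll": -2.0, "jaw": 1}], newtons=30)

```text
$.moves[0]: bad value
```

Emit:
servo_tool(moves=[{"dx": 0.027, "dy": 0.052, "dz": 0, "roll": -4.5, "jaw": 1}, {"dx": 0.027, "dy": 0.052, "dz": 0, "roll": -4.5, "jaw": 1}, {"dx": 0.027, "dy": 0.052, "dz": 0, "roll": -4.5, "jaw": 1}, {"dx": 0.027, "dy": 0.052, "dz": 0, "roll": -4.5, "jaw": 1}, {"dx": 0.027, "dy": 0.052, "dz": 0, "roll": -4.5, "jaw": 1}, {"dx": 0.027, "dy": 0.052, "dz": 0, "roll": -4.5, "jaw": 1}, {"dx": 0.027, "dy": 0.052, "dz": 0, "roll": -4.5, "jaw": 1}, {"dx": 0.027, "dy": 0.052, "dz": 0, "roll": -4.5, "jaw": 1}, {"dx": 0.027, "dy": 0.052, "dz": 0, "roll": -4.5, "jaw": 1}, {"dx": 0.027, "dy": 0.052, "dz": 0, "roll": -2.0, "jaw": 1}], newtons=30)

```text
t: 1.35
eef_pos: [0.535, -0.0991, 0.2265]
ee_rot: [-3.142, -0.0, 2.801]
force: [0.9, -1.1, -0.0]
width: 0.0877
gripper_force: 0.0
```

Emit:
servo_tool(moves=[{"dx": 0.01, "dy": 0.017, "dz": 0, "roll": -2, "jaw": 1}, {"dx": 0.01, "dy": 0.017, "dz": 0, "roll": -2, "jaw": 1}, {"dx": 0.01, "dy": 0.017, "dz": 0, "roll": -1, "jaw": 1}, {"dx": 0.007, "dy": 0.016, "dz": 0, "roll": 0, "jaw": 1}, {"dx": 0, "dy": 0, "dz": -0.006, "roll": 0, "jaw": 1}, {"dx": 0, "dy": 0, "dz": 0, "roll": 0, "jaw": 1}, {"dx": 0, "dy": 0, "dz": 0, "roll": 0, "jaw": 1}, {"dx": 0, "dy": 0, "dz": 0, "roll": 0, "jaw": 1}, {"dx": 0, "dy": 0, "dz": 0, "roll": 0, "jaw": 1}, {"dx": 0, "dy": 0, "dz": 0, "roll": 0, "jaw": 1}])

```text
t: 2.6
eef_pos: [0.5715, -0.0341, 0.2207]
ee_rot: [3.141, 0.0, 2.715]
force: [0.3, -0.7, -0.2]
width: 0.0878
gripper_force: 0.0
```

```bash
python3 - <<'E'
from h import *
s=get_state();c=calibration('wrist');p,d=grab_frame('wrist');save('w1',p)
np.savez('w1.npz',p=p,d=d,**c)
X=cloud(c,d);z=X[...,2]
print(s['eef_pos'],np.degrees(s['ee_rot'][2]),s['q'].round(2),c['t'],(-c['R'].T@c['t']).round(3))
def comp(m,tag,mn=150):
    n,l,st,ce=cv2.connectedComponentsWithStats(m.astype(np.uint8))
    for i in range(1,n):
        if st[i,4]>=mn:
            P=X[l==i]; print(tag,st[i,4],rect(P),'z',np.round(np.percentile(P[:,2],[5,50,95])*1000,1),'px',ce[i].round())
v=d>0.1
comp(v&(z>.098)&(z<.115),'handle');comp(v&(z>.068)&(z<.085),'board');comp(v&(z>.06)&(z<.0685),'gb')
E
```

```text
[ 0.57154202 -0.03409158  0.22066627] 155.56615109654055 [ 0.28  0.2  -0.23 -0.   -1.15 -2.28] [-0.2059567  -0.54585434  0.22222016] [0.496 0.    0.38 ]
handle 1269 [572.5 -31.   59.7  19.2 -24.9] z [105.  106.7 108. ] px [258. 181.]
board 5423 [572.6 -31.5  90.1  84.  -24.9] z [73.7 74.9 76.1] px [257. 170.]
gb 1539 [569.1 -25.1 100.7  89.8  67.4] z [64.5 65.9 67.2] px [281. 152.]
gb 1254 [634.4 -50.9  56.3  32.8  67.4] z [65.  66.  67.1] px [264. 227.]
gb 968 [ 730.9 -191.1   70.2   34.    71.8] z [60.4 62.4 63.8] px [196. 328.]
```

View pics/w1.png

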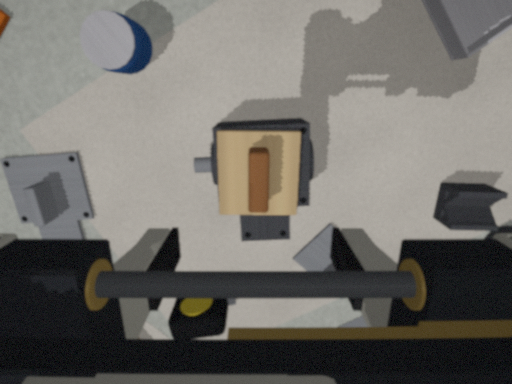

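The wrist view shows the board and brown handle at (258,181) and the gearbox nose at (264,227). The depth data give exact sizes (60x19 handle, 90x84 board, 56 wide nose), with the handle at (572.5,-31.2) and the board top at 75 mm. I'll descend and grip.

Emit:
servo_tool(moves=[{"dx": 0.001, "dy": 0.003, "dz": -0.02, "roll": -0.4, "jaw": 1}, {"dx": 0, "dy": 0, "dz": -0.03, "roll": 0, "jaw": 1}, {"dx": 0, "dy": 0, "dz": -0.03, "roll": 0, "jaw": 1}, {"dx": 0, "dy": 0, "dz": -0.03, "roll": 0, "jaw": 1}, {"dx": 0, "dy": 0, "dz": -0.02, "roll": 0, "jaw": 1}, {"dx": 0, "dy": 0, "dz": -0.01, "roll": 0, "jaw": 1}, {"dx": 0, "dy": 0, "dz": 0, "roll": 0, "jaw": 0.1}, {"dx": 0, "dy": 0, "dz": 0, "roll": 0, "jaw": 0.1}, {"dx": 0, "dy": 0, "dz": 0, "roll": 0, "jaw": 0.1}, {"dx": 0, "dy": 0, "dz": 0, "roll": 0, "jaw": 0.1}], newtons=25)

```text
t: 3.9
eef_pos: [0.5729, -0.0309, 0.0812]
ee_rot: [3.141, 0.001, 2.708]
force: [0.1, -0.3, 0.7]
width: 0.0534
gripper_force: 0.0
```

Emit:
servo_tool(moves=[{"dx": 0, "dy": 0, "dz": 0, "roll": 0, "jaw": 0.1}, {"dx": 0, "dy": 0, "dz": 0, "roll": 0, "jaw": 0.1}, {"dx": 0, "dy": 0, "dz": 0, "roll": 0, "jaw": 0.1}, {"dx": 0, "dy": 0, "dz": 0, "roll": 0, "jaw": 0.1}, {"dx": 0, "dy": 0, "dz": 0, "roll": 0, "jaw": 0.1}, {"dx": 0, "dy": 0, "dz": 0, "roll": 0, "jaw": 0.1}, {"dx": 0, "dy": 0, "dz": 0, "roll": 0, "jaw": 0.1}, {"dx": 0, "dy": 0, "dz": 0.005, "roll": 0, "jaw": 0.1}, {"dx": 0, "dy": 0, "dz": 0.015, "roll": 0, "jaw": 0.1}, {"dx": 0, "dy": 0, "dz": 0.02, "roll": 0, "jaw": 0.1}])

```text
t: 5.15
eef_pos: [0.5724, -0.031, 0.1215]
ee_rot: [-3.141, -0.0, 2.708]
force: [0.2, -0.1, -1.1]
width: 0.0194
gripper_force: 25.0
```

Emit:
servo_tool(moves=[{"dx": -0.01, "dy": 0.026, "dz": 0, "roll": 3, "jaw": 0.1}, {"dx": -0.015, "dy": 0.038, "dz": 0, "roll": 4, "jaw": 0.1}, {"dx": -0.017, "dy": 0.042, "dz": 0, "roll": 5, "jaw": 0.1}, {"dx": -0.017, "dy": 0.042, "dz": 0, "roll": 5, "jaw": 0.1}, {"dx": -0.017, "dy": 0.042, "dz": 0, "roll": 5, "jaw": 0.1}, {"dx": -0.017, "dy": 0.042, "dz": 0, "roll": 5, "jaw": 0.1}, {"dx": -0.015, "dy": 0.037, "dz": 0, "roll": 4, "jaw": 0.1}, {"dx": -0.012, "dy": 0.03, "dz": 0, "roll": 3, "jaw": 0.1}, {"dx": -0.008, "dy": 0.018, "dz": 0, "roll": 2, "jaw": 0.1}, {"dx": 0, "dy": 0, "dz": -0.02, "roll": 0, "jaw": 0.1}])

```text
t: 6.4
eef_pos: [0.4452, 0.2884, 0.1024]
ee_rot: [3.139, 0.003, -2.944]
force: [0.3, 0.0, -1.1]
width: 0.0196
gripper_force: 25.0
```

Emit:
servo_tool(moves=[{"dx": 0, "dy": 0, "dz": -0.02, "roll": 0, "jaw": 0.1}, {"dx": 0, "dy": 0, "dz": -0.02, "roll": 0, "jaw": 0.1}, {"dx": 0, "dy": 0, "dz": -0.015, "roll": 0, "jaw": 0.1}, {"dx": 0, "dy": 0, "dz": -0.01, "roll": 0, "jaw": 0.1}, {"dx": 0, "dy": 0, "dz": -0.006, "roll": 0, "jaw": 0.1}, {"dx": 0, "dy": 0, "dz": -0.004, "roll": 0, "jaw": 0.1}, {"dx": 0, "dy": 0, "dz": -0.002, "roll": 0, "jaw": 0.1}, {"dx": 0, "dy": 0, "dz": -0.002, "roll": 0, "jaw": 0.1}, {"dx": 0, "dy": 0, "dz": -0.002, "roll": 0, "jaw": 0.1}, {"dx": 0, "dy": 0, "dz": 0, "roll": 0, "jaw": 0.1}])

```text
t: 7.65
eef_pos: [0.4446, 0.2861, 0.0196]
ee_rot: [3.141, 0.0, -2.946]
force: [0.0, 0.7, -1.5]
width: 0.0196
gripper_force: 25.0
```

Emit:
servo_tool(moves=[{"dx": 0, "dy": 0, "dz": -0.001, "roll": 0, "jaw": 0.1}, {"dx": 0, "dy": 0, "dz": -0.0005, "roll": 0, "jaw": 0.1}, {"dx": 0, "dy": 0, "dz": 0, "roll": 0, "jaw": 0.5}, {"dx": 0, "dy": 0, "dz": 0, "roll": 0, "jaw": 0.5}, {"dx": 0, "dy": 0, "dz": 0, "roll": 0, "jaw": 0.5}, {"dx": 0, "dy": 0, "dz": 0, "roll": 0, "jaw": 0.5}, {"dx": 0, "dy": 0, "dz": 0.02, "roll": 0, "jaw": 0.5}, {"dx": 0, "dy": 0, "dz": 0.04, "roll": 0, "jaw": 0.5}, {"dx": 0, "dy": 0, "dz": 0.05, "roll": 0, "jaw": 0.5}, {"dx": 0.01, "dy": -0.03, "dz": 0.05, "roll": 0, "jaw": 0.5}])

```text
t: 8.9
eef_pos: [0.4545, 0.2567, 0.1795]
ee_rot: [-3.141, 0.0, -2.944]
force: [1.6, 0.5, 0.1]
width: 0.044
gripper_force: 0.0
```

Emit:
servo_tool(moves=[{"dx": 0.01, "dy": -0.025, "dz": 0.01, "roll": -3, "jaw": 0.5}, {"dx": 0.017, "dy": -0.039, "dz": 0.01, "roll": -4, "jaw": 0.5}, {"dx": 0.018, "dy": -0.04, "dz": 0.01, "roll": -4, "jaw": 0.5}, {"dx": 0.018, "dy": -0.04, "dz": 0.01, "roll": -4, "jaw": 0.5}, {"dx": 0.018, "dy": -0.04, "dz": 0, "roll": -4, "jaw": 0.5}, {"dx": 0.018, "dy": -0.04, "dz": 0, "roll": -4, "jaw": 0.5}, {"dx": 0.018, "dy": -0.04, "dz": 0, "roll": -4, "jaw": 0.5}, {"dx": 0.013, "dy": -0.03, "dz": 0, "roll": -4, "jaw": 0.5}, {"dx": 0, "dy": 0, "dz": 0, "roll": -1, "jaw": 0.5}, {"dx": 0, "dy": 0, "dz": 0, "roll": 0, "jaw": 0.5}])

```text
t: 10.15
eef_pos: [0.5843, -0.038, 0.2177]
ee_rot: [-3.141, -0.001, 2.778]
force: [0.3, 0.3, -0.4]
width: 0.0437
gripper_force: 0.0
```

```bash
cat >> h.py <<'E'
def look(n):
    s=get_state();c=calibration('wrist');p,d=grab_frame('wrist')
    np.savez(n+'.npz',p=p,d=d,**c); save(n,p)
    return s,c,p,d
def comp(X,m,tag,mn=150):
    n,l,st,ce=cv2.connectedComponentsWithStats(m.astype(np.uint8)); out=[]
    for i in range(1,n):
        if st[i,4]>=mn:
            P=X[l==i]; out.append((l==i,P)); print(tag,st[i,4],rect(P),'z',np.round(np.percentile(P[:,2],[5,50,95])*1000,1),'px',ce[i].round())
    return out
E
python3 - <<'E'
from h import *
s,c,p,d=look('w2'); X=cloud(c,d);z=X[...,2]
comp(X,(d>.1)&(z>.06)&(z<.071),'gb')
p,d=grab_frame('top');save('top2',cv2.resize(p[120:330,60:340],(800,600)))
X=cloud(calibration('top'),d);z=X[...,2]
comp(X,(z>.03)&(z<.055)&(X[...,1]>.2)&(X[...,0]<.55)&(X[...,1]<.36),'trayhandle',40)
a=np.vstack([cv2.resize(cv2.imread('pics/w2.png'),(512,384)),cv2.resize(cv2.imread('pics/top2.png'),(512,216))]);cv2.imwrite('pics/a.png',a)
E
```

```text
gb 6032 [589.3 -32.1 130.8 101.7 -21.5] z [64.5 65.9 67.1] px [262. 171.]
gb 221 [ 739.7 -167.9   27.4   20.3  -24.1] z [60.2 62.3 63.6] px [203. 319.]
```

View pics/a.png

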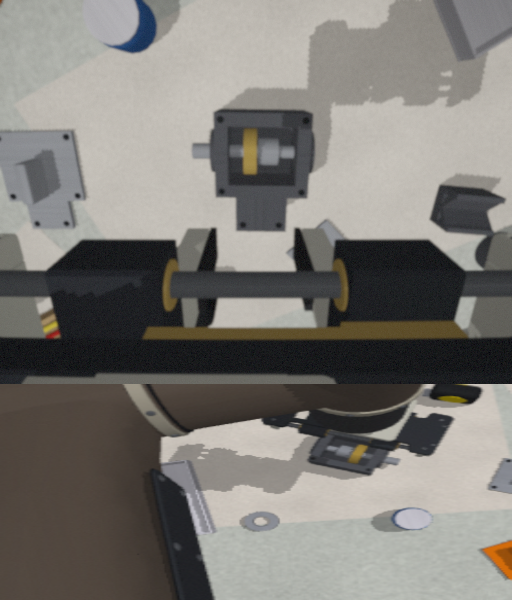

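In the wrist view the open gearbox is fully visible, with its main part at (262,155) and its nose end at (262,230). The arm hides the tray in the top view, so I'll check it later. Next I'll view the steel cover from the same relative tool pose, so calibration bias cancels.

Emit:
servo_tool(moves=[{"dx": -0.005, "dy": -0.02, "dz": 0, "roll": 0, "jaw": 0.5}, {"dx": -0.011, "dy": -0.038, "dz": 0, "roll": 0, "jaw": 0.5}, {"dx": -0.012, "dy": -0.042, "dz": 0, "roll": 0, "jaw": 0.5}, {"dx": -0.012, "dy": -0.042, "dz": -0.01, "roll": 0, "jaw": 0.5}, {"dx": -0.012, "dy": -0.042, "dz": -0.015, "roll": 0, "jaw": 0.5}, {"dx": -0.012, "dy": -0.04, "dz": -0.015, "roll": 0, "jaw": 0.5}, {"dx": -0.008, "dy": -0.03, "dz": -0.014, "roll": 0, "jaw": 0.5}, {"dx": -0.005, "dy": -0.016, "dz": -0.005, "roll": 0, "jaw": 0.5}, {"dx": 0, "dy": 0, "dz": 0, "roll": 0, "jaw": 0.5}, {"dx": 0, "dy": 0, "dz": 0, "roll": 0, "jaw": 0.5}])

```text
t: 11.5
eef_pos: [0.508, -0.3075, 0.1597]
ee_rot: [3.141, 0.001, 2.779]
force: [0.1, -0.3, -0.1]
width: 0.0436
gripper_force: 0.0
```

```bash
cat >> h.py <<'E'
# outline edges in own frame: (axis normal, value, range along other axis)
EDG=[(0,-58,-42,42),(1,-50,-50,24),(1,50,-50,24),(0,32,34,44),(0,32,-44,-34),(0,72,-22,22),(1,-28,40,66),(1,28,40,66)]
def fitpose(c,mask,z,x0,y0,yaw,edges=EDG,tol=6):
    """edge-line fit: contour pixels -> plane z -> nearest outline edge, linear least squares"""
    cs,_=cv2.findContours(mask.astype(np.uint8),cv2.RETR_EXTERNAL,cv2.CHAIN_APPROX_NONE)
    uv=max(cs,key=len).reshape(-1,2); P=onplane(c,uv,z)[:,:2]*1000
    th=np.radians(yaw);o=np.array([x0,y0],float)
    for it in range(8):
        R=np.array([[np.cos(th),-np.sin(th)],[np.sin(th),np.cos(th)]]); Q=(P-o)@R
        A=[];b=[];rep=[]
        for a,v,l,h in edges:
            q=Q[(abs(Q[:,a]-v)<tol)&(Q[:,1-a]>l)&(Q[:,1-a]<h)]
            if len(q)<4: rep.append(None);continue
            # residual e = q_a - v - inset*sign ; d(q_a)= -t_a + dth*( q_y if a==0 else -q_x)
            r=q[:,a]-v; r=r.copy(); q=q[abs(r-np.median(r))<1.5]; r=q[:,a]-v; rep.append((len(r),round(np.median(r),2)))
            sg=np.sign(v) if not(a==0 and v==32) else 1
            for qq,e in zip(q,r):
                w=1/np.sqrt(len(r)); row=[0,0,0,-sg*w]; row[a]=w; row[2]=w*(-qq[1] if a==0 else qq[0]); A.append(row);b.append(e*w)
        s=np.linalg.lstsq(np.array(A),np.array(b),rcond=None)[0]
        o=o+R@s[:2]; th+=s[2]
    print('pose',o.round(2),'yaw',round(np.degrees(th),2),'inset',s[3].round(2),'edges',rep)
    return o,np.degrees(th)
E
python3 - <<'E'
from h import *
f=np.load('w2.npz');c2={k:f[k] for k in f}; X=cloud(c2,f['d']);z=X[...,2]
m=comp(X,(f['d']>.1)&(z>.06)&(z<.071),'gb')[0][0]
fitpose(c2,m,.0655,582.8,-29.5,-21.5)
s,c,p,d=look('w3'); print(s['eef_pos'],np.degrees(s['ee_rot'])); X=cloud(c,d);z=X[...,2]
v=d>.1
for m,P in comp(X,v&(z>.0035)&(z<.012),'plate',500):
    m=cv2.morphologyEx(m.astype(np.uint8),cv2.MORPH_CLOSE,np.ones((3,3)))
    if abs(P[:,0].mean()-.51)<.03: fitpose(c,m,.0065,506,-301.5,-20.3)
comp(X,v&(z>.033)&(z<.042),'handle',100)
print(np.median(z[v&(abs(z)<.004)]))
E
```

```text
gb 6032 [589.3 -32.1 130.8 101.7 -21.5] z [64.5 65.9 67.1] px [262. 171.]
gb 221 [ 739.7 -167.9   27.4   20.3  -24.1] z [60.2 62.3 63.6] px [203. 319.]
pose [582.52 -29.92] yaw -22.02 inset 0.36 edges [(84, np.float64(-0.07)), (70, np.float64(0.97)), (70, np.float64(-0.65)), (10, np.float64(-0.26)), (9, np.float64(0.14)), (39, np.float64(-0.28)), (22, np.float64(0.17)), (22, np.float64(-0.53))]
[ 0.50803672 -0.30753025  0.15968819] [1.79993704e+02 5.64276931e-02 1.59214639e+02]
plate 6517 [ 321.4 -456.4   90.7   90.1   65.2] z [5.4 6.8 8.2] px [52. 55.]
plate 8960 [ 513.1 -303.8  130.6   99.7  -20.7] z [5.8 6.9 8.1] px [260. 164.]
pose [ 506.44 -301.41] yaw -20.43 inset 0.47 edges [(84, np.float64(-0.06)), (70, np.float64(1.01)), (70, np.float64(-0.75)), (10, np.float64(-0.66)), (9, np.float64(-0.06)), (39, np.float64(-0.13)), (22, np.float64(0.43)), (22, np.float64(-0.88))]
handle 1061 [ 308.5 -456.2   47.    15.5  -24.9] z [34.3 38.3 39.7] px [ 9. 31.]
handle 136 [ 414.9 -127.3   27.4    4.    57.8] z [33.8 37.7 41.7] px [418.   5.]
handle 687 [556.1 -88.   70.3  29.5 -20.4] z [33.6 38.4 41.6] px [494. 145.]
handle 757 [ 505.9 -301.3   49.7   13.8  -20.8] z [37.1 38.8 40. ] px [260. 176.]
handle 594 [ 465.3 -521.6   87.1    4.4    8.3] z [33.5 37.7 41.6] px [ 40. 213.]
handle 140 [625.3 -76.6  30.8   3.3 -19.4] z [33.5 36.3 41. ] px [508. 209.]
0.0012429911839364097
```

View pics/w3.png

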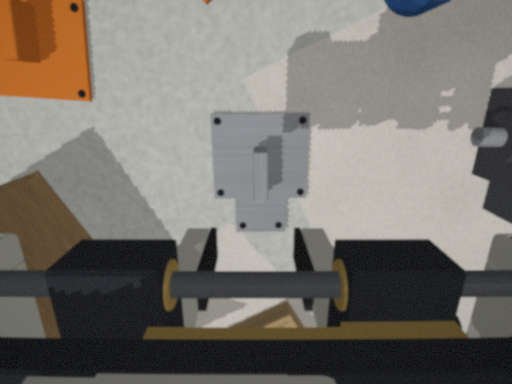

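The steel cover (with nose, grey) is at (260,165) and its handle at (260,176). The fit gives the cover at (506.4,-301.4) with yaw -20.5°, and the gearbox at (582.5,-29.9) with yaw -22.0°. I'll descend on the cover's handle.

Emit:
servo_tool(moves=[{"dx": -0.0016, "dy": 0.0061, "dz": -0.02, "roll": 0.3, "jaw": 0.5}, {"dx": 0, "dy": 0, "dz": -0.03, "roll": 0, "jaw": 0.5}, {"dx": 0, "dy": 0, "dz": -0.03, "roll": 0, "jaw": 0.5}, {"dx": 0, "dy": 0, "dz": -0.03, "roll": 0, "jaw": 0.5}, {"dx": 0, "dy": 0, "dz": -0.02, "roll": 0, "jaw": 0.5}, {"dx": 0, "dy": 0, "dz": -0.012, "roll": 0, "jaw": 0.5}, {"dx": 0, "dy": 0, "dz": -0.006, "roll": 0, "jaw": 0.5}, {"dx": 0, "dy": 0, "dz": 0, "roll": 0, "jaw": 0.5}, {"dx": 0, "dy": 0, "dz": 0, "roll": 0, "jaw": 0.05}, {"dx": 0, "dy": 0, "dz": 0, "roll": 0, "jaw": 0.05}], newtons=50)

```text
t: 12.8
eef_pos: [0.5064, -0.302, 0.0117]
ee_rot: [3.141, 0.001, 2.783]
force: [0.0, -0.4, -0.3]
width: 0.0294
gripper_force: 0.0
```

Emit:
servo_tool(moves=[{"dx": 0, "dy": 0, "dz": 0, "roll": 0, "jaw": 0.05}, {"dx": 0, "dy": 0, "dz": 0, "roll": 0, "jaw": 0.05}, {"dx": 0, "dy": 0, "dz": 0, "roll": 0, "jaw": 0.05}, {"dx": 0, "dy": 0, "dz": 0, "roll": 0, "jaw": 0.05}, {"dx": 0, "dy": 0, "dz": 0, "roll": 0, "jaw": 0.05}, {"dx": 0, "dy": 0, "dz": 0, "roll": 0, "jaw": 0.05}, {"dx": 0, "dy": 0, "dz": 0, "roll": 0, "jaw": 0.05}, {"dx": 0, "dy": 0, "dz": 0, "roll": 0, "jaw": 0.05}, {"dx": 0, "dy": 0, "dz": 0, "roll": 0, "jaw": 0.05}, {"dx": 0, "dy": 0, "dz": 0, "roll": 0, "jaw": 0.05}])

```text
t: 14.05
eef_pos: [0.5062, -0.3019, 0.0114]
ee_rot: [3.142, 0.0, 2.784]
force: [-0.8, 2.8, 6.2]
width: 0.0139
gripper_force: 50.0
```

Emit:
servo_tool(moves=[{"dx": 0, "dy": 0, "dz": 0.003, "roll": 0, "jaw": 0.05}, {"dx": 0, "dy": 0, "dz": 0.01, "roll": 0, "jaw": 0.05}, {"dx": 0, "dy": 0, "dz": 0.02, "roll": 0, "jaw": 0.05}, {"dx": 0, "dy": 0, "dz": 0.025, "roll": 0, "jaw": 0.05}, {"dx": 0, "dy": 0, "dz": 0.025, "roll": 0, "jaw": 0.05}, {"dx": 0, "dy": 0, "dz": 0.02, "roll": 0, "jaw": 0.05}, {"dx": 0, "dy": 0, "dz": 0.01, "roll": 0, "jaw": 0.05}, {"dx": 0, "dy": 0, "dz": 0, "roll": 0, "jaw": 0.05}, {"dx": 0, "dy": 0, "dz": 0, "roll": 0, "jaw": 0.05}, {"dx": 0, "dy": 0, "dz": 0, "roll": 0, "jaw": 0.05}])

```text
t: 15.3
eef_pos: [0.5054, -0.3017, 0.123]
ee_rot: [-3.142, -0.002, 2.783]
force: [-0.6, -0.6, -7.1]
width: 0.0136
gripper_force: 50.0
```

Emit:
servo_tool(moves=[{"dx": 0.004, "dy": 0.014, "dz": 0, "roll": 0, "jaw": 0.05}, {"dx": 0.008, "dy": 0.028, "dz": 0, "roll": -0.2, "jaw": 0.05}, {"dx": 0.01, "dy": 0.036, "dz": 0, "roll": -0.3, "jaw": 0.05}, {"dx": 0.011, "dy": 0.04, "dz": 0, "roll": -0.3, "jaw": 0.05}, {"dx": 0.011, "dy": 0.04, "dz": 0, "roll": -0.3, "jaw": 0.05}, {"dx": 0.011, "dy": 0.04, "dz": 0, "roll": -0.3, "jaw": 0.05}, {"dx": 0.01, "dy": 0.036, "dz": 0, "roll": -0.2, "jaw": 0.05}, {"dx": 0.007, "dy": 0.025, "dz": 0, "roll": 0, "jaw": 0.05}, {"dx": 0.004, "dy": 0.0125, "dz": 0, "roll": 0, "jaw": 0.05}, {"dx": 0, "dy": 0, "dz": 0, "roll": 0, "jaw": 0.05}])

```text
t: 16.55
eef_pos: [0.582, -0.0293, 0.1238]
ee_rot: [-3.141, -0.0, 2.757]
force: [0.4, -0.0, -6.9]
width: 0.0137
gripper_force: 50.0
```

Emit:
servo_tool(moves=[{"dx": 0, "dy": 0, "dz": -0.01, "roll": 0, "jaw": 0.05}, {"dx": 0, "dy": 0, "dz": -0.01, "roll": 0, "jaw": 0.05}, {"dx": 0, "dy": 0, "dz": 0, "roll": 0, "jaw": 0.05}, {"dx": 0, "dy": 0, "dz": 0, "roll": 0, "jaw": 0.05}, {"dx": 0, "dy": 0, "dz": 0, "roll": 0, "jaw": 0.05}, {"dx": 0, "dy": 0, "dz": 0, "roll": 0, "jaw": 0.05}, {"dx": 0, "dy": 0, "dz": 0, "roll": 0, "jaw": 0.05}, {"dx": 0, "dy": 0, "dz": 0, "roll": 0, "jaw": 0.05}, {"dx": 0, "dy": 0, "dz": 0, "roll": 0, "jaw": 0.05}, {"dx": 0, "dy": 0, "dz": 0, "roll": 0, "jaw": 0.05}])

```text
t: 17.8
eef_pos: [0.582, -0.0304, 0.1041]
ee_rot: [-3.142, -0.0, 2.755]
force: [-1.3, 0.8, -6.4]
width: 0.0139
gripper_force: 50.0
```

```bash
python3 - <<'E'
from h import *
s,c,p,d=look('w4'); print(s['eef_pos'],np.degrees(s['ee_rot']),s['force'],s['moment']); X=cloud(c,d);z=X[...,2]
m=(d>.1)&(X[...,0]>.48)&(X[...,0]<.66)&(abs(X[...,1]+.03)<.09)
print(np.histogram(z[m],np.arange(.05,.14,.005)))
comp(X,m&(z>.085)&(z<.1),'plate',200)
E
```

```text
[ 0.58196676 -0.0303583   0.10405356] [-1.79999822e+02 -6.78846943e-04  1.57878124e+02] [-1.30477163  0.78978462 -6.39073815] [-0.02671178 -0.04744854 -0.0977262 ]
(array([  134,   141,   220,   942,     0,     0,     0,     0,     6,
       12359,  4516,   156,   305,   327,   411,   339,  1713]), array([0.05 , 0.055, 0.06 , 0.065, 0.07 , 0.075, 0.08 , 0.085, 0.09 ,
       0.095, 0.1  , 0.105, 0.11 , 0.115, 0.12 , 0.125, 0.13 , 0.135]))
plate 11692 [555.7 -19.6 100.2  60.   67.9] z [98.4 99.4 99.9] px [255. 184.]
plate 664 [633.5 -51.   31.9  22.1  66.9] z [98.8 99.5 99.9] px [255. 317.]
```

View pics/w4.png

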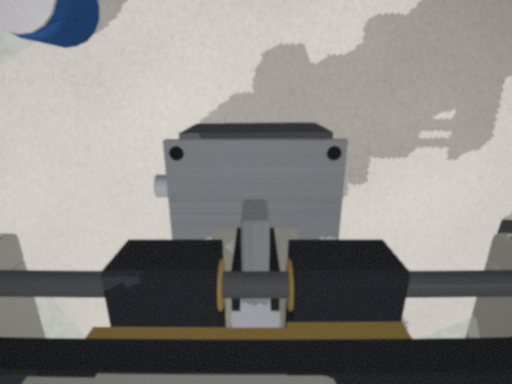

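The held plate fills (165..345, 140..240), with the gearbox's rear edge just behind it. I'll fit the plate's visible edges.

```bash
python3 - <<'E'
from h import *
f=np.load('w4.npz');c={k:f[k] for k in f};d=f['d'];X=cloud(c,d);z=X[...,2]
m=(d>.1)&(z>.0945)&(z<.104)&(X[...,0]>.48)&(X[...,0]<.66)&(abs(X[...,1]+.03)<.09)
m=comp(X,m,'p',500)[0][0]
E=[(0,-58,-44,44),(1,-50,-54,-15),(1,50,-54,-15)]
for zz in (.0983,.0993): fitpose(c,m,zz,582.3,-30.4,-22,edges=E,tol=5)
# gearbox rear/side edges in the same picture
f=np.load('w2.npz');c={k:f[k] for k in f};X=cloud(c,f['d']);z=X[...,2]
m=comp(X,(f['d']>.1)&(z>.06)&(z<.071),'gb')[0][0]
for zz in (.065,.066): fitpose(c,m,zz,582.8,-29.5,-21.5,edges=E)
E
```

```text
p 15947 [555.7 -19.6 100.2  60.   67.9] z [ 98.6  99.6 100.6] px [255. 184.]
p 913 [633.2 -50.9  31.9  22.7  66.9] z [ 98.8  99.7 100.5] px [255. 317.]
pose [581.58 -30.17] yaw -22.15 inset 0.07 edges [(162, np.float64(0.07)), (66, np.float64(0.07)), (66, np.float64(-0.07))]
pose [581.16 -30.  ] yaw -22.14 inset 0.37 edges [(163, np.float64(0.37)), (67, np.float64(0.37)), (67, np.float64(-0.37))]
gb 6032 [589.3 -32.1 130.8 101.7 -21.5] z [64.5 65.9 67.1] px [262. 171.]
gb 221 [ 739.7 -167.9   27.4   20.3  -24.1] z [60.2 62.3 63.6] px [203. 319.]
pose [581.85 -29.3 ] yaw -21.76 inset 0.81 edges [(88, np.float64(0.83)), (39, np.float64(0.8)), (38, np.float64(-0.78))]
pose [581.63 -29.23] yaw -21.76 inset 0.97 edges [(89, np.float64(0.99)), (39, np.float64(0.96)), (38, np.float64(-0.94))]
```

Plate and gearbox agree within about 0.5 mm. I'll trim slightly and descend.

Emit:
servo_tool(moves=[{"dx": 0.0004, "dy": 0.0003, "dz": -0.006, "roll": 0.1, "jaw": 0.05}, {"dx": 0, "dy": 0, "dz": -0.008, "roll": 0, "jaw": 0.05}, {"dx": 0, "dy": 0, "dz": -0.006, "roll": 0, "jaw": 0.05}, {"dx": 0, "dy": 0, "dz": -0.003, "roll": 0, "jaw": 0.05}, {"dx": 0, "dy": 0, "dz": -0.002, "roll": 0, "jaw": 0.05}, {"dx": 0, "dy": 0, "dz": -0.001, "roll": 0, "jaw": 0.05}, {"dx": 0, "dy": 0, "dz": 0, "roll": 0, "jaw": 0.05}, {"dx": 0, "dy": 0, "dz": 0, "roll": 0, "jaw": 0.05}, {"dx": 0, "dy": 0, "dz": 0, "roll": 0, "jaw": 0.05}, {"dx": 0, "dy": 0, "dz": 0, "roll": 0, "jaw": 0.05}])

```text
t: 19.1
eef_pos: [0.5824, -0.0301, 0.0781]
ee_rot: [3.142, 0.0, 2.757]
force: [-0.1, 0.7, -6.7]
width: 0.0134
gripper_force: 50.0
```

Emit:
servo_tool(moves=[{"dx": 0, "dy": 0, "dz": -0.0005, "roll": 0, "jaw": 0.05}, {"dx": 0, "dy": 0, "dz": -0.0005, "roll": 0, "jaw": 0.05}, {"dx": 0, "dy": 0, "dz": 0, "roll": 0, "jaw": 0.05}, {"dx": 0, "dy": 0, "dz": 0, "roll": 0, "jaw": 0.05}, {"dx": 0, "dy": 0, "dz": 0, "roll": 0, "jaw": 0.05}, {"dx": 0, "dy": 0, "dz": 0, "roll": 0, "jaw": 0.05}, {"dx": 0, "dy": 0, "dz": 0, "roll": 0, "jaw": 0.05}, {"dx": 0, "dy": 0, "dz": 0, "roll": 0, "jaw": 0.05}, {"dx": 0, "dy": 0, "dz": 0, "roll": 0, "jaw": 0.05}, {"dx": 0, "dy": 0, "dz": 0, "roll": 0, "jaw": 0.05}])

```text
t: 20.35
eef_pos: [0.5824, -0.0301, 0.0771]
ee_rot: [3.142, 0.0, 2.757]
force: [-0.2, 0.3, -6.5]
width: 0.0138
gripper_force: 50.0
```

Not touching yet, so I'll lower in 0.3 mm steps.

Emit:
servo_tool(moves=[{"dx": 0, "dy": 0, "dz": -0.0003, "roll": 0, "jaw": 0.05}, {"dx": 0, "dy": 0, "dz": -0.0003, "roll": 0, "jaw": 0.05}, {"dx": 0, "dy": 0, "dz": -0.0003, "roll": 0, "jaw": 0.05}, {"dx": 0, "dy": 0, "dz": 0, "roll": 0, "jaw": 0.05}, {"dx": 0, "dy": 0, "dz": 0, "roll": 0, "jaw": 0.05}, {"dx": 0, "dy": 0, "dz": 0, "roll": 0, "jaw": 0.05}, {"dx": 0, "dy": 0, "dz": 0, "roll": 0, "jaw": 0.05}, {"dx": 0, "dy": 0, "dz": 0, "roll": 0, "jaw": 0.05}, {"dx": 0, "dy": 0, "dz": 0, "roll": 0, "jaw": 0.05}, {"dx": 0, "dy": 0, "dz": 0, "roll": 0, "jaw": 0.05}])

```text
t: 21.6
eef_pos: [0.5824, -0.03, 0.0764]
ee_rot: [3.142, 0.0, 2.757]
force: [-3.2, 0.5, 1.3]
width: 0.0136
gripper_force: 50.0
```

The force shows the cover is seated. I'll release and rise straight up.

Emit:
servo_tool(moves=[{"dx": 0, "dy": 0, "dz": 0, "roll": 0, "jaw": 0.2}, {"dx": 0, "dy": 0, "dz": 0, "roll": 0, "jaw": 0.3}, {"dx": 0, "dy": 0, "dz": 0, "roll": 0, "jaw": 0.5}, {"dx": 0, "dy": 0, "dz": 0, "roll": 0, "jaw": 0.5}, {"dx": 0, "dy": 0, "dz": 0, "roll": 0, "jaw": 0.5}, {"dx": 0, "dy": 0, "dz": 0.01, "roll": 0, "jaw": 0.5}, {"dx": 0, "dy": 0, "dz": 0.03, "roll": 0, "jaw": 0.5}, {"dx": 0, "dy": 0, "dz": 0.04, "roll": 0, "jaw": 0.5}, {"dx": 0, "dy": 0, "dz": 0.04, "roll": 0, "jaw": 0.5}, {"dx": 0, "dy": 0, "dz": 0.03, "roll": 0, "jaw": 0.5}])

```text
t: 22.85
eef_pos: [0.5828, -0.0301, 0.229]
ee_rot: [3.14, 0.002, 2.757]
force: [-0.2, -0.7, -1.0]
width: 0.0439
gripper_force: 0.0
```

Emit:
servo_tool(moves=[{"dx": 0.002, "dy": -0.008, "dz": 0, "roll": 1.3, "jaw": 0.5}, {"dx": 0, "dy": 0, "dz": -0.003, "roll": 0, "jaw": 0.5}, {"dx": 0, "dy": 0, "dz": 0, "roll": 0, "jaw": 0.5}, {"dx": 0, "dy": 0, "dz": 0, "roll": 0, "jaw": 0.5}, {"dx": 0, "dy": 0, "dz": 0, "roll": 0, "jaw": 0.5}, {"dx": 0, "dy": 0, "dz": 0, "roll": 0, "jaw": 0.5}, {"dx": 0, "dy": 0, "dz": 0, "roll": 0, "jaw": 0.5}, {"dx": 0, "dy": 0, "dz": 0, "roll": 0, "jaw": 0.5}, {"dx": 0, "dy": 0, "dz": 0, "roll": 0, "jaw": 0.5}, {"dx": 0, "dy": 0, "dz": 0, "roll": 0, "jaw": 0.5}])

```text
t: 24.1
eef_pos: [0.5844, -0.0381, 0.2232]
ee_rot: [3.142, 0.0, 2.78]
force: [-0.6, 0.1, -0.2]
width: 0.0438
gripper_force: 0.0
```

```bash
python3 - <<'E'
from h import *
s,c,p,d=look('w5'); print(s['eef_pos'],np.degrees(s['ee_rot'][2])); X=cloud(c,d);z=X[...,2]
m=comp(X,(d>.1)&(z>.065)&(z<.078)&(abs(X[...,1])<.12),'cover')[0][0]
m=cv2.morphologyEx(m.astype(np.uint8),cv2.MORPH_CLOSE,np.ones((3,3)))
fitpose(c,m,.0715,582.5,-29.9,-22)
sp,sd=grab_frame('scene')
w=cv2.resize(p[80:260,180:350],(566,600),interpolation=cv2.INTER_CUBIC)
save('b',w); save('scene2',cv2.resize(sp[90:300,150:430],(800,600),interpolation=cv2.INTER_CUBIC))
E
```

```text
[ 0.58436492 -0.03810637  0.22318234] 159.27437742565138
cover 9087 [588.7 -32.9 130.9 100.1 -22.3] z [70.7 71.9 73.1] px [261. 164.]
pose [582.28 -29.97] yaw -22.31 inset 0.51 edges [(84, np.float64(-0.01)), (70, np.float64(0.79)), (70, np.float64(-0.89)), (9, np.float64(-0.32)), (9, np.float64(-0.52)), (39, np.float64(-0.19)), (22, np.float64(0.67)), (22, np.float64(-0.59))]
```

View pics/b.png

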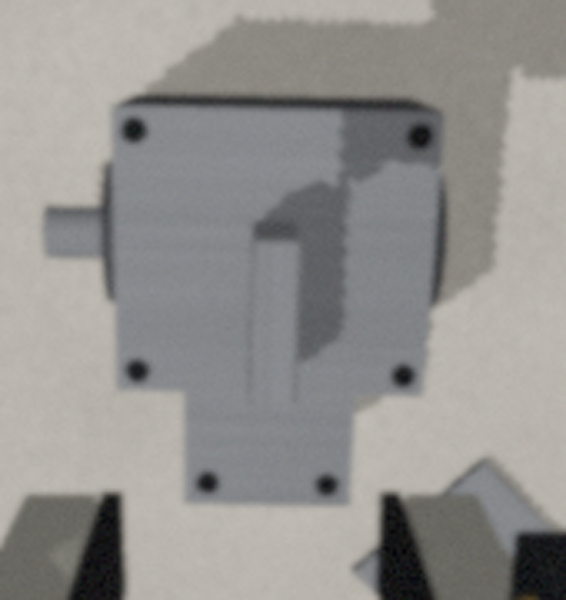

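View pics/scene2.png

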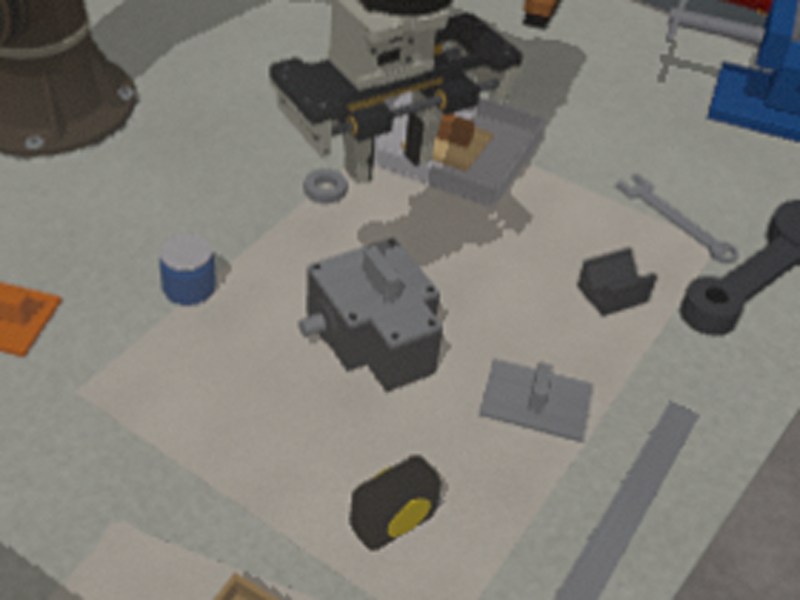

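The cover sits nose over nose, within about 0.3 mm and 0.3° of the measured gearbox, with its top at the right height. The scene view shows the board in the tray at about (460,140), handle up. One depth check for flatness, then I'll hand in.

```bash
python3 - <<'E'
from h import *
p,d=grab_frame('scene');X=cloud(calibration('scene'),d);z=X[...,2]
hsv=cv2.cvtColor(p,cv2.COLOR_RGB2HSV)
r=(hsv[...,1]>70)&(X[...,0]>.37)&(X[...,0]<.52)&(abs(X[...,1]-.286)<.07)&(z<.06)
comp(X,r&(z>.008)&(z<.019),'board top (13)',20);comp(X,r&(z>.038),'handle top (45)',10)
job_done()
E
```

```text
board top (13) 154 [461.8 285.2  79.5  58.  -77.9] z [10.  14.2 17. ] px [311. 142.]
handle top (45) 44 [456.3 286.8  38.6  19.3   4.6] z [39.8 45.2 48.6] px [310. 132.]
the job is handed in; nothing more can be done
```

The dust cover lies flat in the tray, handle up, and the steel cover plate sits on the gearbox nose over nose, measured flush to about 0.3 mm; the job is handed in after about 24 s.

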